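# Seat the steel block in the spring jig and hold it on the stop

### The arm

A 6-joint arm with a two-finger parallel gripper is mounted at the origin on a cart in front of the work surface, level with it; the furniture and walls round the work are solid. World frame = base frame: x ahead of the robot, y to its left, z up, the work surface at z = 0. Lengths are in mm, angles in rad, forces in N, time in s.
With the tool pointing down it reaches from about 425 to 1125 mm from the base axis. Payload 14.9 kg.
Tool frame: the origin (TCP) lies at the very end of the fingers, on their centre line; the grasp point (between the pads) lies env.pinch_z behind it (env.pinch_z is the distance from the TCP to the grasp point, in mm); z points along the fingers, x is the direction in which the jaws open and shut, and the axes are right-handed (so a half turn about z gives the same grasp; the last joint's range is limited). The gripper opens to 91 mm and grips with 3 to 60 N. Pads are 32 mm wide; open, the fingers measure 118 mm over their backs; the gripper's body (76 mm by 178 mm) begins 60 mm behind the grasp point.
Start: joints at [-1.328, 0.379, 1.734, -0, 1.028, -0.033], TCP at [190.617, -673.56, 189.832] pointing down, gripper open.
Joint ranges: [-2.77, 2.77], [-0.74, 2.19], [0, 2.66], [-1.06, 4.2], [0.31, 2.87], [-3.08, 3.08]. Speed limits (rad/s): [1.89, 1.89, 2.39, 3.14, 3.14, 3.14].

### API

Orientations are given as a unit quaternion [w, x, y, z].
In Python, from workcell import status, grab_frame, calibration, env gives the robot as it stands. The module is installed in compiled form; this text tells all that it offers.
- The arm moves only by the shell command python3 -m crank 'ROWS' [FORCE]. ROWS is JSON, a list of rows, each an object of numbers: "gripper": the opening, from -1 (shut) to 1 (fully open), so that 0 is half open; "x", "y", "z": the shift along the tool's x, y, z in m; "roll": the turn about the tool's z in rad. A call has exactly 5 rows; each row is the pose to reach, as a shift and turn from the pose commanded when the call began, along the tool's axes at that moment; what a row does not reach only later rows make up. A row lasts 1/8 s, in which the tool goes at most 62.5 mm and 10.7 degrees, less where a joint would pass 70% of its speed; a pose out of reach is approached as far as the arm can. A call with a gripper value outside its range is refused whole. The fingers move at their own pace and stop on an object; FORCE is the grip in N (left out, the last holds). Time passes only in rows, so rows that repeat a pose let the fingers close, or fill a call up. It gives the time, the measured TCP pose, the force and the opening at its end, in the units of the state.
- status.read_state(): the state, without advancing time (a new reading comes with each control period).
- grab_frame(name): name is "scene" or "top" or "wrist"; returns (picture, depth): 400x640x3 uint8, blue, green, red; 400x640 float32, mm along the optical axis (not along the pixel's ray), 0 where there is no reading.
- calibration(name): a dict with "fx", "fy", "cx", "cy" (pixels), "k1" (the pictures are not rectified: a ray, as slopes to the right and down, at radius r is drawn at 1 + k1 r^2 times it, then the intrinsics apply), "eye" and "attitude" of the camera in the world. Camera axes: x right, y up, looking along -z (the intrinsics and any distortion apply to the point x, -y, -z); pixel columns grow to the right and rows downward; lengths in mm; the calibration is good to about 2 mm. A picture is of the moment at which its call begins: read the wrist's pose just before it. calibration takes no time and is no camera call; for the wrist camera it gives the pose at the moment of the call.
- env.close_job(): hands the job in, once; it reports no verdict.
The state is a dict: "time_s": time; "joints": joint angles; "joint_vel": joint speeds; "joint_efforts": joint torques, N m; "tool_pos": TCP position; "orientation": TCP orientation; "force": force on the tool from outside, world axes, zero at the start; "torque": the same for the moment, N m; "opening": opening from 0.0 (shut) to 1.0 (fully open).
Only numpy, scipy, OpenCV 4.12 (cv2) and the standard library are available. Lean on these libraries where they do the work, as an engineer would, in place of code of your own. Each camera call takes 0.05 s, during which the arm holds its last target. There are 200 camera calls.

### The job

Pick up the narrow plain steel block, lay it flat in the channel of the jig in front of the sprung plunger, then slide it along the channel against the plunger until it meets the hard stop. Finish while still holding it there, with a steady moderate push against the stop; do not let go or ram it, and leave the other two blocks and the two weights where they are.

Things in the scene. Friction and masses are not known exactly. Their poses are not given: they have to be found in the camera images.
- block_steel: plain grey steel block, 20 (its x) x 45 (its y, long) x 20 (z) mm, 0.1 to 0.2 kg, two small holes on top; the narrowest of three blocks spread on the bench ahead of the robot and to its right, in any order. Origin: centre of its underside. Either long end may lead into the jig.
- block_black: plain black block 26 x 34 x 18 mm, bystander. Origin: centre of its underside.
- block_white: stepped block 30 x 52 x 24 mm with a raised part on top, bystander. Origin: centre of its underside.
- weight_200: larger metal check weight with a knob head, 30 mm diameter, 48 mm tall, standing behind the blocks, bystander. Origin: centre of its underside.
- weight_100: smaller metal check weight with a knob head, 24 mm diameter, 39 mm tall, standing behind the blocks, bystander. Origin: centre of its underside.
- jig: locating jig fixed to the bench at the robot's left: plain grey metal base plate 84 (its x) x 190 (its y) x 10 (z) mm. A straight channel 25 mm wide runs along its y axis between two steel rails 8 mm wide that stand only 5 mm above the plate (rail tops 15 mm above the bench), from y = -57 mm to the stop at y = +45 mm, open and flared at its -y end. The block is slid towards the jig's +y. Origin: centre of the plate's underside, on the bench.
- lane (a point): point on the channel's floor (top of the plate, 10 mm above the bench) on its centre line, 65 mm before the stop's face: a 45 mm block centred here lies between the rails with its leading end 28 mm short of the plunger's tip. Axes as the jig's.
- stop_block: the hard stop: fixed steel block across the channel's end, 40 wide (x) x 12 thick (y) x 21 high (z) mm. Origin: bottom centre of its face, on the channel's floor; the face looks to the jig's -y. A seated block has its centre 22 mm before this point. A spring barrel, 23 mm in diameter, lies behind it.
- plunger_tip (a point): centre of the tip of the sprung plunger, a round pin 10 mm in diameter that comes out of the stop's face along the channel, its axis 10 mm above the channel's floor. It moves with the plunger.
- plunger (a joint): travel of the plunger in m: 0 = fully out, tip 14 mm before the stop's face; 0.014 = tip flush with the face, as when a block is on the stop. It resists with 2.4 N at 0 and 6.6 N at 0.014 (300 N/m) and springs back.

How it is judged:
By the outcome, as a careful person would: the job done as asked, in the order asked, and still so for the second after the job is handed in, while the arm keeps its last pose, push and grip.
It also fails if it takes over 45 s, if anything falls off the work surface, if the arm or the gripper's body presses on something with over 40 N, if the wrist force passes 120 N, or if a joint passes its speed limit or range.

## Working session

There is one attempt and no reset: what is moved stays moved. The work goes in short steps, Python scripts to look and compute and a shell command to move; the robot and the scene stay as the last step left them, time stands still between calls to the robot, and variables do not carry over. Pictures are saved under pics/ and viewed, about 8 in all and at most 12, crops included, and the job is handed in when it is done.

```bash
mkdir -p pics; cat > h.py <<'E'
import numpy as np, cv2
from workcell import status, grab_frame, calibration, env
from scipy.spatial.transform import Rotation as R
def rot(a):
    a=np.array(a,float)
    if a.shape==(3,3): return a
    return R.from_quat([a[1],a[2],a[3],a[0]]).as_matrix()
def ray(c,u,v):
    p=np.array([[[u,v]]],float)
    K=np.array([[c['fx'],0,c['cx']],[0,c['fy'],c['cy']],[0,0,1]])
    x,y=cv2.undistortPoints(p,K,np.array([c['k1'],0,0,0.]))[0,0]
    return rot(c['attitude'])@np.array([x,-y,-1.])
def onz(c,u,v,z):
    d=ray(c,u,v); e=np.array(c['eye']); return e+d*(z-e[2])/d[2]
def depthpt(c,u,v,dep): return np.array(c['eye'])+ray(c,u,v)*dep
def proj(c,P):
    q=rot(c['attitude']).T@(np.array(P)-np.array(c['eye'])); x,y=q[0]/-q[2],-q[1]/-q[2]
    s=1+c['k1']*(x*x+y*y); return c['fx']*x*s+c['cx'],c['fy']*y*s+c['cy']
E
python3 - <<'E'
from h import *
print(status.read_state(), env.pinch_z)
for n in ('scene','top','wrist'):
    c=calibration(n);print(n,c); p,d=grab_frame(n); cv2.imwrite(f'pics/{n}0.png',p); np.save(f'pics/{n}0.npy',d)
a=cv2.imread('pics/top0.png');b=cv2.imread('pics/scene0.png');
E
```

```text
{'time_s': 0.0, 'joints': array([-1.32831219e+00,  3.79410218e-01,  1.73479494e+00, -2.48879080e-05,
        1.02852192e+00, -3.32979036e-02]), 'joint_vel': array([-8.53886390e-05,  2.55090479e-03, -9.26354033e-04, -1.25146049e-03,
       -1.57401392e-04, -5.27045628e-04]), 'joint_efforts': array([-2.05087752e-03, -7.63718176e+01, -4.34380853e+01,  6.49382081e-02,
        4.24607203e-02, -1.31724978e-04]), 'tool_pos': array([ 190.4937951 , -673.12396869,  189.18010948]), 'orientation': array([-3.48733686e-04,  7.97593716e-01, -6.03194780e-01, -4.47467162e-04]), 'force': array([-0.27892843, -0.27320991,  0.34179198]), 'torque': array([-0.03355427, -0.02246782,  0.01132837]), 'opening': 0.9962051992048858} 18.8
scene {'fx': 415.006486367716, 'fy': 415.006486367716, 'cx': 326.5116123710672, 'cy': 203.08245047114704, 'k1': -0.00322591571702954, 'eye': array([-137.89185502, -484.04861388,  536.87933614]), 'attitude': array([ 0.76164475,  0.43595562, -0.24705199, -0.41085919])}
top {'fx': 406.49090457300457, 'fy': 406.49090457300457, 'cx': 318.62449174381044, 'cy': 201.10855013335714, 'k1': -0.04519609868198824, 'eye': array([ 378.70884113,   -3.36908004, 1117.74364044]), 'attitude': array([-0.69926046, -0.05837648,  0.0651173 ,  0.70949752])}
wrist {'fx': 277.44318197057976, 'fy': 277.44318197057976, 'cx': 317.9290182594374, 'cy': 198.07094463296602, 'k1': -0.028486588840620105, 'eye': array([ 266.27236298, -652.34101546,  383.51851603]), 'attitude': array([ 0.78954448, -0.11196845,  0.08536509, -0.59732352])}
```

View pics/top0.png

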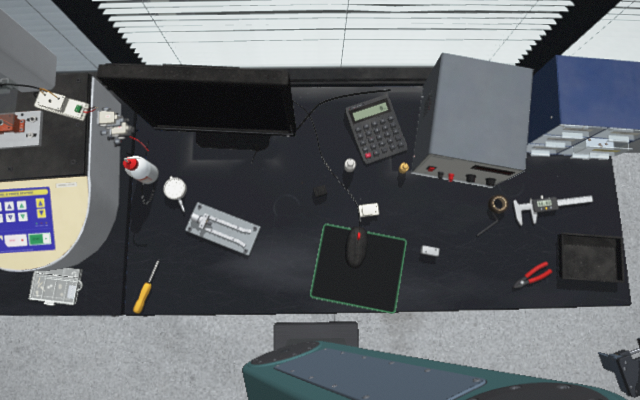

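View pics/wrist0.png

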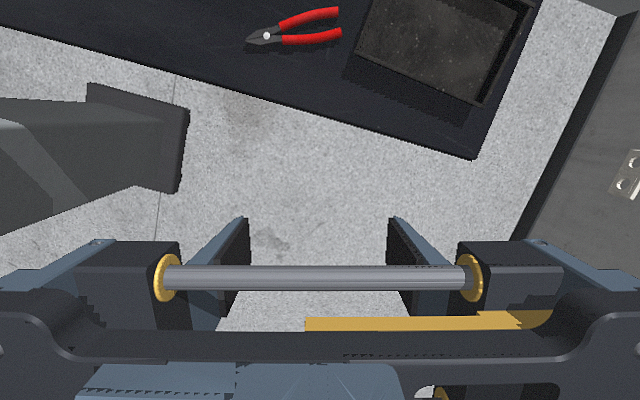

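```bash
python3 - <<'E'
from h import *
p=cv2.imread('pics/top0.png')
a=cv2.resize(p[190:270,170:280],None,fx=5,fy=5,interpolation=cv2.INTER_CUBIC)  # 550x400
b=cv2.resize(p[235:265,410:450],None,fx=6,fy=6,interpolation=cv2.INTER_CUBIC)  # 240x180
c=cv2.resize(p[195:225,350:390],None,fx=6,fy=6,interpolation=cv2.INTER_CUBIC)
o=np.zeros((400,800,3),np.uint8);o[:,:550]=a;o[:180,555:795]=b;o[200:380,555:795]=c
cv2.imwrite('pics/c1.png',o)
c=calibration('top')
d=np.load('pics/top0.npy')
for u,v in [(430,251),(369,210),(320,193),(224,229),(349,165),(404,168)]:
    print(u,v,depthpt(c,u,v,d[v,u]).round(1))
E
```

```text
430 251 [ 431.8 -315.1   16.6]
369 210 [ 545.3 -152.3   24.2]
320 193 [596.4 -19.6  14. ]
224 229 [500.5 244.7   9.5]
349 165 [667.5 -99.6  42.9]
404 168 [ 658.9 -251.5   36.7]
```

View pics/c1.png

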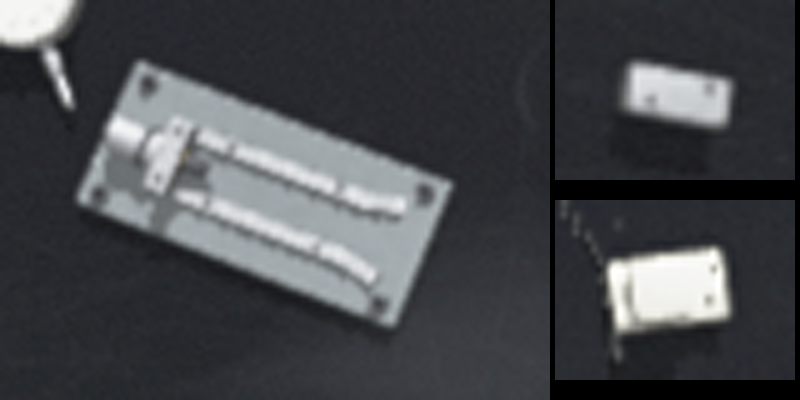

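View pics/scene0.png

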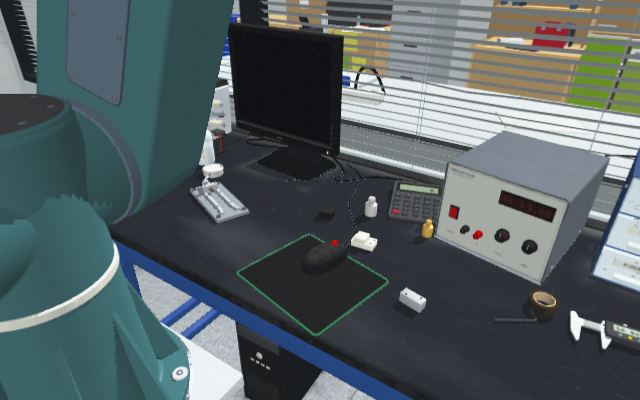

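```bash
python3 - <<'E'
from h import *
c=calibration('top')
def rect(px,z):
    P=np.array([onz(c,u,v,z) for u,v in px]); m=P.mean(0)
    print('corners',P.round(1).tolist()); print('c',m.round(1),'long',((P[0]+P[3]-P[1]-P[2])/2).round(1), 'short',((P[0]+P[1]-P[2]-P[3])/2).round(1))
    l=(P[0]+P[3]-P[1]-P[2])/2; s=(P[0]+P[1]-P[2]-P[3])/2;print(np.linalg.norm(l),np.linalg.norm(s),'heading long',np.arctan2(l[1],l[0]))
rect([(422.5,245.8),(439.7,248.3),(438.7,256.3),(421.2,253)],20)
rect([(198,202),(260.4,226.6),(249,255.4),(185.6,230.6)],10)
# triangulate the block's top centre from scene
s=calibration('scene')
d=np.load('pics/scene0.npy');b=cv2.imread('pics/scene0.png')
for z in(0,20): print(proj(s,[431.8,-315,z]))
cv2.imwrite('pics/c2.png',np.hstack([cv2.resize(b[280:320,390:435],None,fx=8,fy=8,interpolation=cv2.INTER_CUBIC),cv2.resize(b[178:226,185:255],None,fx=6.667,fy=6.667,interpolation=cv2.INTER_CUBIC)[:320,:430]]))
st=status.read_state();print(rot(st['orientation']).round(3),st['time_s'])
E
```

```text
corners [[445.9, -294.5, 20.0], [438.4, -341.0, 20.0], [416.9, -336.9, 20.0], [426.6, -289.8, 20.0]]
c [ 432.  -315.6   20. ] long [ 8.6 46.8  0. ] short [20.4 -4.4  0. ]
47.612465336201424 20.826218412530014 heading long 1.388445284101556
corners [[576.4, 318.8, 10.0], [505.7, 145.0, 10.0], [427.8, 175.2, 10.0], [497.4, 350.1, 10.0]]
c [501.8 247.2  10. ] long [ 70.2 174.4   0. ] short [ 78.5 -30.8   0. ]
187.9508030893332 84.31714846878575 heading long 1.188292800477212
(np.float64(411.1957395273073), np.float64(303.02764379425605))
(np.float64(412.51578627051515), np.float64(294.80476627353255))
[[ 0.272 -0.962 -0.   ]
 [-0.962 -0.272  0.001]
 [-0.001 -0.    -1.   ]] 0.15
```

View pics/c2.png

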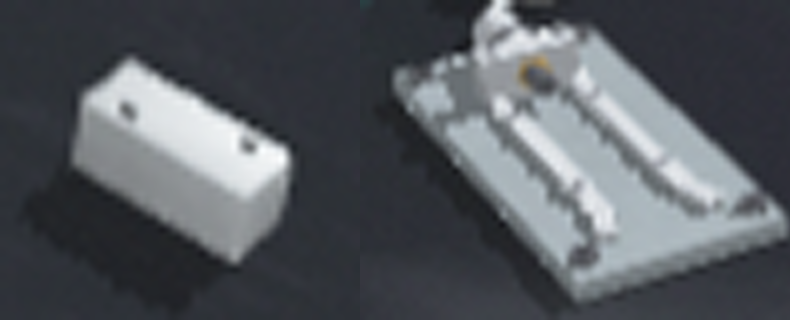

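```bash
python3 -m crank '[{"gripper":1,"x":-0.028,"y":-0.033,"z":0.005,"roll":-0.11},{"gripper":1,"x":-0.056,"y":-0.066,"z":0.01,"roll":-0.22},{"gripper":1,"x":-0.084,"y":-0.099,"z":0.015,"roll":-0.33},{"gripper":1,"x":-0.112,"y":-0.132,"z":0.02,"roll":-0.44},{"gripper":1,"x":-0.14,"y":-0.165,"z":0.025,"roll":-0.55}]' 40
python3 - <<'E'
from h import *
st=status.read_state();M=rot(st['orientation']);t=st['tool_pos']
print(M.round(3).tolist(),'todo tool axes',(M.T@(np.array([432,-315.6,110])-t)).round(1),'roll',-(-0.182-np.arctan2(M[1,0],M[0,0])))
E
```

```text
time_s: 0.78
tool_pos: [311.8, -492.6, 164.6]
orientation: [-0.0, 0.932, -0.362, -0.0]
force: [0.9, -0.2, -0.5]
opening: 1.005
[[0.737, -0.675, -0.0], [-0.675, -0.737, 0.0], [-0.0, -0.0, -1.0]] todo tool axes [ -30.9 -211.7   54.6] roll -0.5595211484729137
```

```bash
python3 -m crank '[{"gripper":1,"x":-0.008,"y":-0.053,"z":0.014,"roll":-0.14},{"gripper":1,"x":-0.016,"y":-0.106,"z":0.028,"roll":-0.28},{"gripper":1,"x":-0.024,"y":-0.159,"z":0.042,"roll":-0.42},{"gripper":1,"x":-0.031,"y":-0.212,"z":0.055,"roll":-0.56},{"gripper":1,"x":-0.031,"y":-0.212,"z":0.055,"roll":-0.56}]'
python3 - <<'E'
from h import *
st=status.read_state();c=calibration('wrist');p,d=grab_frame('wrist');cv2.imwrite('pics/w1.png',p);np.save('pics/w1.npy',d)
import pickle;pickle.dump((st,c),open('pics/w1.pkl','wb'))
print(st['tool_pos'],proj(c,[432,-315.6,20]),proj(c,st['tool_pos']),c['eye'])
E
```

```text
time_s: 1.4
tool_pos: [433.0, -314.2, 108.8]
orientation: [-0.001, 0.996, -0.09, -0.001]
force: [-0.3, -0.3, 0.3]
opening: 1.004
[ 432.96577944 -314.24731854  108.8076109 ] (np.float64(317.63044459405), np.float64(196.14864675457463)) (np.float64(318.2421572927133), np.float64(226.25207042831389)) [ 447.09418805 -237.31056589  303.16316314]
```

View pics/w1.png

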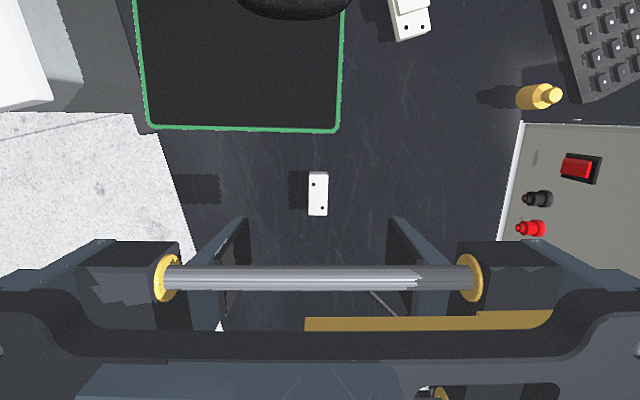

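```bash
python3 - <<'E'
from h import *
import pickle
st,c=pickle.load(open('pics/w1.pkl','rb'));p=cv2.imread('pics/w1.png');d=np.load('pics/w1.npy')
m=np.zeros(p.shape[:2],np.uint8);m[160:230,295:345]=(p[160:230,295:345].min(2)>190)
co=max(cv2.findContours(m,0,2)[0],key=cv2.contourArea);r=cv2.minAreaRect(co);b=cv2.boxPoints(r)
print(r,b.tolist())
P=np.array([onz(c,u,v,20) for u,v in b]);ctr=P.mean(0);print(P.round(1).tolist(),ctr)
ys,xs=np.nonzero(m);D=np.array([depthpt(c,u,v,d[v,u]) for u,v in zip(xs,ys) if d[v,u]>0]);print('depth med',np.median(D,0),np.percentile(D[:,2],[5,95]))
e=P[1:]-P[:-1];L=max(e,key=np.linalg.norm);print([np.linalg.norm(x) for x in e])
h=np.arctan2(L[1],L[0])%np.pi
M=rot(st['orientation']);print('heading',h,'cross-check top 1.388; tool x',np.arctan2(M[1,0],M[0,0]))
print('todo',(M.T@(ctr-st['tool_pos'])).round(1),'roll',-(h-np.pi/2-np.arctan2(M[1,0],M[0,0])))
E
```

```text
((318.5, 194.5), (41.0, 19.0), 90.0) [[309.0, 174.0], [328.0, 174.0], [328.0, 215.0], [309.0, 215.0]]
[[427.5, -290.5, 20.0], [446.9, -294.1, 20.0], [439.2, -338.4, 20.0], [419.0, -334.8, 20.0]] [ 433.14535236 -314.45070233   20.        ]
depth med [ 432.68094907 -313.82654992   19.4485027 ] [16.32083187 20.52152973]
[np.float64(19.696419692779195), np.float64(45.03468102500871), np.float64(20.5508065517083)]
heading 1.4005863914599952 cross-check top 1.388; tool x -0.17980748018409873
todo [ 0.4  0.3 88.8] roll -0.009597544849197365
```

```bash
python3 -m crank '[{"gripper":0.2,"x":0.0,"y":0.003,"z":0.03},{"gripper":0.0,"x":0.0,"y":0.003,"z":0.06},{"gripper":-0.2,"x":0.0,"y":0.003,"z":0.085},{"gripper":-0.2,"x":0.0,"y":0.003,"z":0.1},{"gripper":-0.2,"x":0.0,"y":0.003,"z":0.1}]' 40
python3 -m crank '[{"gripper":-0.5,"z":0.0},{"gripper":-0.6,"z":0.0},{"gripper":-1,"z":0.0},{"gripper":-1,"z":0.0},{"gripper":-1,"z":0.0}]' 40
```

```text
schema error: expected keys gripper, x, y, z, roll
schema error: expected keys gripper, x, y, z, roll
```

```bash
python3 -m crank '[{"gripper":0.2,"x":0.0,"y":0.003,"z":0.03,"roll":-0.01},{"gripper":0.0,"x":0.0,"y":0.003,"z":0.06,"roll":-0.01},{"gripper":-0.2,"x":0.0,"y":0.003,"z":0.085,"roll":-0.01},{"gripper":-0.2,"x":0.0,"y":0.003,"z":0.1,"roll":-0.01},{"gripper":-0.2,"x":0.0,"y":0.003,"z":0.1,"roll":-0.01}]' 40
python3 -m crank '[{"gripper":-0.5,"x":0,"y":0,"z":0,"roll":0},{"gripper":-0.6,"x":0,"y":0,"z":0,"roll":0},{"gripper":-1,"x":0,"y":0,"z":0,"roll":0},{"gripper":-1,"x":0,"y":0,"z":0,"roll":0},{"gripper":-1,"x":0,"y":0,"z":0,"roll":0}]' 40
python3 -c "
from h import *
print(status.read_state()['tool_pos'])"
```

```text
time_s: 2.08
tool_pos: [431.0, -320.3, 9.3]
orientation: [-0.0, 0.996, -0.088, -0.001]
force: [0.3, -0.1, 0.2]
opening: 0.489
time_s: 2.7
tool_pos: [431.7, -320.0, 9.9]
orientation: [0.0, 0.996, -0.087, 0.0]
force: [0.5, -0.2, 0.3]
opening: 0.005
[ 431.69506721 -320.00543341    9.93633176]
```

```bash
python3 - <<'E'
from h import *
p,d=grab_frame('wrist');cv2.imwrite('pics/w2.png',p)
print(status.read_state()['opening'])
E
```

```text
0.002819243336906581
```

View pics/w2.png

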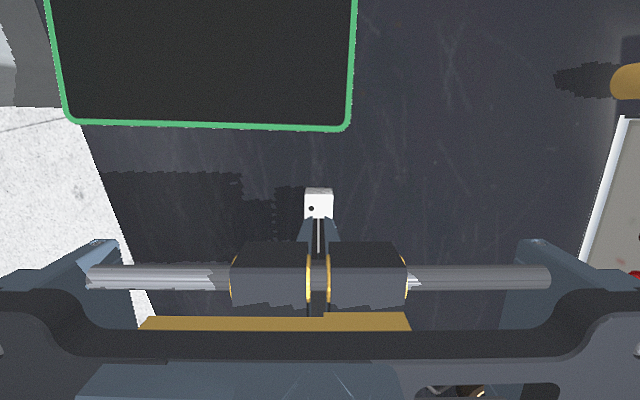

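```bash
python3 - <<'E'
from h import *
c=calibration('wrist');p,d=grab_frame('wrist');st=status.read_state()
for u,v in [(306,190),(332,190),(318,195),(318,205),(318,215),(310,216),(318,225),(310,225),(326,225),(318,235),(310,235),(327,240),(318,250)]:
    print(u,v,p[v,u],depthpt(c,u,v,d[v,u]).round(1))
print(st['tool_pos'],proj(c,st['tool_pos']))
s,_=grab_frame('scene');
a=cv2.resize(p[175:265,260:380],(480,360),interpolation=cv2.INTER_CUBIC);b=cv2.resize(s[270:330,385:435],(300,360),interpolation=cv2.INTER_CUBIC)
cv2.imwrite('pics/c3.png',np.hstack([a,b]))
E
```

```text
306 190 [152 151 150] [ 427.8 -290.9    9.3]
332 190 [123 118 116] [ 446.5 -296.9   -0.8]
318 195 [251 251 251] [ 436.2 -293.2   19.8]
318 205 [247 247 247] [ 435.  -300.3   19.9]
318 215 [247 247 247] [ 433.7 -307.5   20.1]
310 216 [155 149 140] [ 429.3 -302.4   34.1]
318 225 [199 197 196] [ 432.3 -315.4   19. ]
310 225 [100  90  77] [ 429.7 -302.6   49.5]
326 225 [106  90  81] [ 439.2 -304.    50.2]
318 235 [200 198 197] [ 431.  -322.8   19.5]
310 235 [107  95  84] [ 430.3 -302.2   65.4]
327 240 [103  93  83] [ 439.1 -303.8   71.5]
318 250 [196 194 193] [ 434.2 -305.    79. ]
[ 431.64595022 -319.98060749    9.8491221 ] (np.float64(318.1828152779276), np.float64(226.22344334037373))
```

View pics/c3.png

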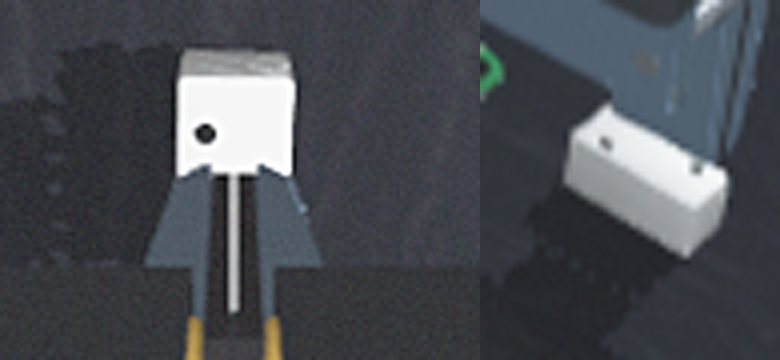

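```bash
python3 - <<'E'
from h import *
import pickle
st,c=pickle.load(open('pics/w1.pkl','rb'));d=np.load('pics/w1.npy');M=rot(st['orientation'])
print('open hover, tool-frame pts')
for u in (242,247,390,396):
  for v in range(212,236,3):
    if 0<d[v,u]<400: print(u,v,(M.T@(depthpt(c,u,v,d[v,u])-st['tool_pos'])).round(1))
c=calibration('wrist');p,d=grab_frame('wrist');st=status.read_state();M=rot(st['orientation'])
print('now')
for v in range(210,232,2):
  print(v,[(M.T@(depthpt(c,u,v,d[v,u])-st['tool_pos'])).round(1).tolist() for u in (307,311,314,316,318)])
E
```

```text
open hover, tool-frame pts
242 212 [-88.2  26.4 109.1]
242 215 [-88.2  29.7 108.2]
242 218 [-48.8 -16.8 -27.7]
242 221 [-48.4 -15.5 -29.6]
242 224 [-47.  -15.6 -34.9]
242 227 [-45.7 -15.6 -39.8]
242 230 [-46.  -13.5 -39.5]
242 233 [-45.8 -12.1 -40.8]
247 212 [-82.8  26.9 110.7]
247 215 [-83.1  30.6 110.6]
247 218 [-46.5 -15.6 -24.3]
247 221 [-45.7 -14.9 -27.9]
247 224 [-45.8 -12.8 -27.9]
247 227 [-45.7 -11.2 -29.1]
247 230 [-45.8  -9.2 -29.2]
247 233 [-45.7  -7.5 -30. ]
390 212 [ 82.9  26.1 108.2]
390 215 [ 83.7  30.4 109.9]
390 218 [ 47.2 -15.  -22.9]
390 221 [ 45.9 -14.9 -28.2]
390 224 [ 45.5 -13.6 -30.1]
390 227 [ 45.3 -12.1 -31.3]
390 230 [ 45.2 -10.5 -32.4]
390 233 [ 45.3  -8.5 -32.5]
396 212 [ 90.2  26.5 109.1]
396 215 [ 90.9  30.7 110.6]
396 218 [ 49.6 -16.9 -28. ]
396 221 [ 48.4 -16.6 -32.6]
396 224 [ 48.1 -15.2 -34.1]
396 227 [ 46.4 -15.8 -40.4]
396 230 [ 45.3 -15.6 -44.5]
396 233 [ 45.1 -14.2 -45.8]
now
210 [[-7.9, -16.0, -9.3], [-5.1, -16.1, -9.6], [-2.9, -16.3, -10.2], [-1.5, -16.5, -10.9], [-0.1, -16.2, -9.8]]
212 [[-7.9, -14.7, -9.8], [-5.1, -14.2, -8.4], [-3.0, -14.5, 
[... 371 characters left out ...]
0.1, -10.0, -9.3]]
220 [[-7.0, -16.8, -31.2], [-4.5, -16.8, -31.3], [-2.7, -15.2, -26.9], [-1.4, -15.6, -28.2], [-0.1, -8.7, -9.9]]
222 [[-6.9, -16.9, -35.1], [-4.4, -17.0, -35.3], [-2.7, -15.0, -30.1], [-1.4, -15.1, -30.5], [-0.1, -7.4, -10.5]]
224 [[-6.8, -16.6, -37.5], [-4.4, -16.6, -37.6], [-2.6, -16.2, -36.4], [-1.4, -15.4, -34.4], [-0.1, -5.6, -9.6]]
226 [[-6.6, -16.9, -41.6], [-4.3, -17.1, -41.9], [-2.6, -15.3, -37.7], [-1.4, -15.7, -38.4], [-0.1, -4.3, -10.2]]
228 [[-6.5, -17.3, -45.6], [-4.2, -17.0, -44.8], [-2.5, -15.3, -40.7], [-1.3, -15.4, -40.9], [-0.1, -2.7, -10.1]]
230 [[-6.4, -16.9, -47.5], [-4.2, -16.3, -46.2], [-2.5, -15.3, -43.7], [-1.3, -15.3, -43.9], [-0.1, -1.1, -10.0]]
```

```bash
python3 -m crank '[{"gripper":-0.2,"x":0.0,"y":-0.003,"z":0,"roll":0},{"gripper":-0.2,"x":0.0,"y":-0.003,"z":0,"roll":0},{"gripper":-0.2,"x":0,"y":-0.003,"z":0,"roll":0},{"gripper":-0.2,"x":0,"y":-0.003,"z":0.006,"roll":0},{"gripper":-0.2,"x":0,"y":-0.003,"z":0.012,"roll":0}]' 40
python3 -m crank '[{"gripper":-0.2,"x":0,"y":0,"z":0.004,"roll":0},{"gripper":-0.2,"x":0,"y":0,"z":0.008,"roll":0},{"gripper":-0.2,"x":0,"y":0,"z":0.012,"roll":0},{"gripper":-0.2,"x":0,"y":0,"z":0.012,"roll":0},{"gripper":-0.2,"x":0,"y":0,"z":0.012,"roll":0}]' 40
python3 - <<'E'
from h import *
c=calibration('wrist');p,d=grab_frame('wrist');st=status.read_state();M=rot(st['orientation']);cv2.imwrite('pics/w3.png',p)
print(st['tool_pos'],(M.T@(np.array([433.1,-314.45,20])-st['tool_pos'])).round(1))
cv2.imwrite('pics/c4.png',cv2.resize(p[150:270,230:410],(720,480),interpolation=cv2.INTER_CUBIC))
for u in (287,291,295,299,340,344,348):
  print(u,[(v,(M.T@(depthpt(c,u,v,d[v,u])-st['tool_pos'])).round(1).tolist()) for v in range(206,226,3)])
E
```

```text
time_s: 3.52
tool_pos: [432.1, -317.0, -2.6]
orientation: [-0.0, 0.996, -0.087, -0.0]
force: [-0.7, -0.5, 0.1]
opening: 0.398
time_s: 4.15
tool_pos: [432.2, -317.1, -14.1]
orientation: [0.0, 0.996, -0.087, 0.0]
force: [-0.2, -0.4, -0.2]
opening: 0.402
[ 432.27694028 -317.13577198  -14.02420506] [  0.4  -2.8 -34. ]
287 [(206, [-21.5, -20.3, -13.1]), (209, [-21.5, -18.2, -13.4]), (212, [-21.6, -16.0, -13.5]), (215, [-21.6, -13.8, -13.5]), (218, [-20.5, -15.4, -23.7]), (221, [-19.7, -15.9, -30.5]), (224, [-19.4, -15.2, -33.9])]
291 [(206, [-18.6, -20.5, -14.0]), (209, [-18.7, -18.5, -14.3]), (212, [-18.9, -15.8, -12.8]), (215, [-19.0, -13.3, -12.1]), (218, [-19.0, -11.4, -12.8]), (221, [-19.1, -9.2, -12.8]), (224, [-19.0, -7.3, -13.9])]
295 [(206, [-15.9, -20.3, -13.4]), (209, [-16.0, -18.3, -13.7]), (212, [-16.1, -15.9, -13.1]), (215, [-16.1, -13.8, -13.5]), (218, [-16.2, -11.6, -13.4]), (221, [-16.2, -9.4, -13.5]), (224, [-16.3, -7.1, -13.3])]
299 [(206, [-13.2, -20.3, -13.3]), (209, [-13.2, -18.6, -14.6]), (212, [-13.3, -16.2, -13.9]), (215, [-13.3, -14.1, -14.3]), (218, [-13.4, -11.6, -13.4]), (221, [-13.4, -9.5, -13.7]), (224, [-13.4, -7.3, -13.8])]
340 [(206, [14.8, -20.3, -13.4]), (209, [14.9, -18.0, -12.8]), (212, [14.9, -16.1, -13.7]), (215, [15.0, -13.7, -13.2]), (218, [15.0, -11.6, -13.4]), (221, [15.0, -9.5, -13.8]), (224, [15.1, -7.3, -13.8])]
344 [(206, [17.6, -20.3, -13.2]), (209, [17.6, -18.3, -13.8]), (212, [17.7, -15.9, -13.1]), (215, [17.6, -14.2, -14.4]), (218, [17.8, -11.5, -13.1]), (221, [17.8, -9.6, -14.0]), (224, [17.9, -7.3, -13.7])]
348 [(206, [20.2, -20.5, -14.1]), (209, [20.5, -17.8, -12.3]), (212, [20.4, -16.1, -13.7]), (215, [20.4, -14.1, -14.4]), (218, [19.4, -15.5, -23.9]), (221, [18.9, -15.1, -28.5]), (224, [18.3, -15.3, -34.2])]
```

View pics/c4.png

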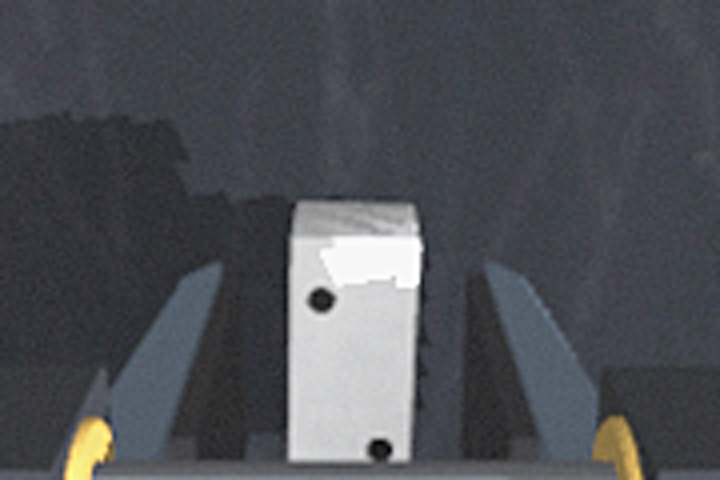

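```bash
python3 -m crank '[{"gripper":-0.5,"x":0,"y":0,"z":0,"roll":0},{"gripper":-0.65,"x":0,"y":0,"z":0,"roll":0},{"gripper":-1,"x":0,"y":0,"z":0,"roll":0},{"gripper":-1,"x":0,"y":0,"z":0,"roll":0},{"gripper":-1,"x":0,"y":0,"z":0,"roll":0}]' 45
python3 -m crank '[{"gripper":-1,"x":0,"y":0,"z":-0.01,"roll":0},{"gripper":-1,"x":0,"y":0,"z":-0.04,"roll":0},{"gripper":-1,"x":0,"y":0,"z":-0.08,"roll":0},{"gripper":-1,"x":0,"y":0,"z":-0.11,"roll":0},{"gripper":-1,"x":0,"y":0,"z":-0.12,"roll":0}]' 45
python3 - <<'E'
from h import *
st=status.read_state();M=rot(st['orientation']);print(st['opening'],st['tool_pos'])
# jig estimate
u=np.array([np.cos(1.1883),np.sin(1.1883),0]);c0=np.array([501.8,247.2,0])
lane=c0+u*(45-65); 
print('lane',lane)
t=lane-u*62; t[2]=105
print('todo to 80 back',(M.T@(t-st['tool_pos'])).round(1),'roll',-(1.1883-np.pi/2-np.arctan2(M[1,0],M[0,0])))
E
```

```text
time_s: 4.82
tool_pos: [432.2, -317.1, -14.1]
orientation: [0.0, 0.996, -0.087, 0.0]
force: [-0.7, 1.6, 3.7]
opening: 0.216
time_s: 5.45
tool_pos: [432.8, -317.6, 107.8]
orientation: [0.001, 0.996, -0.087, 0.001]
force: [-0.1, -0.1, -1.7]
opening: 0.217
0.21727856558545583 [ 432.8385792  -317.56855431  107.79737328]
lane [494.33524877 228.64528391   0.        ]
todo to 80 back [ -47.3 -487.9    2. ] roll 0.2074938176245411
```

```bash
python3 -m crank '[{"gripper":-1,"x":-0.002,"y":-0.025,"z":0,"roll":0.02},{"gripper":-1,"x":-0.007,"y":-0.075,"z":0,"roll":0.04},{"gripper":-1,"x":-0.012,"y":-0.128,"z":0,"roll":0.06},{"gripper":-1,"x":-0.018,"y":-0.184,"z":0,"roll":0.08},{"gripper":-1,"x":-0.023,"y":-0.24,"z":0,"roll":0.1}]' 45
python3 - <<'E'
from h import *
st=status.read_state();M=rot(st['orientation']);t=np.array([471.2,171.1,105])
print('todo',(M.T@(t-st['tool_pos'])).round(1),'roll',-(1.1883-np.pi/2-np.arctan2(M[1,0],M[0,0])))
E
```

```text
time_s: 6.08
tool_pos: [450.6, -75.0, 105.3]
orientation: [-0.0, 0.99, -0.138, -0.0]
force: [0.9, -0.6, -1.2]
opening: 0.214
todo [ -47.3 -242.3    0.3] roll 0.10642772047590332
```

```bash
python3 -m crank '[{"gripper":-1,"x":-0.011,"y":-0.056,"z":0,"roll":0.03},{"gripper":-1,"x":-0.022,"y":-0.112,"z":0,"roll":0.06},{"gripper":-1,"x":-0.033,"y":-0.168,"z":0,"roll":0.09},{"gripper":-1,"x":-0.043,"y":-0.22,"z":0,"roll":0.106},{"gripper":-1,"x":-0.047,"y":-0.242,"z":0,"roll":0.106}]' 45
python3 -m crank '[{"gripper":-1,"x":0,"y":0,"z":0,"roll":0},{"gripper":-1,"x":0,"y":0,"z":0,"roll":0},{"gripper":-1,"x":0,"y":0,"z":0,"roll":0},{"gripper":-1,"x":0,"y":0,"z":0,"roll":0},{"gripper":-1,"x":0,"y":0,"z":0,"roll":0}]' 45
python3 - <<'E'
from h import *
import pickle
st=status.read_state();c=calibration('wrist');p,d=grab_frame('wrist');cv2.imwrite('pics/w5.png',p);np.save('pics/w5.npy',d);pickle.dump((st,c),open('pics/w5.pkl','wb'))
M=rot(st['orientation']);print(st['tool_pos'],M[:,0])
cv2.imwrite('pics/c5.png',cv2.resize(p[0:225,200:440],(640,600),interpolation=cv2.INTER_CUBIC))
print('expected stop, lane, mouth px',[np.round(proj(c,q),1) for q in ([494.3+.3736*65,228.6+.9276*65,10],[494.3,228.6,10],[494.3-.3736*37,228.6-.9276*37,10])])
E
```

```text
time_s: 6.7
tool_pos: [471.2, 171.2, 105.2]
orientation: [0.0, 0.982, -0.188, -0.0]
force: [-0.3, -1.2, -1.5]
opening: 0.214
time_s: 7.32
tool_pos: [471.9, 168.6, 105.9]
orientation: [-0.0, 0.982, -0.19, 0.0]
force: [-0.6, -1.0, -0.8]
opening: 0.215
[471.85740628 168.57282294 105.86550519] [ 9.28064899e-01 -3.72418497e-01  8.61946627e-05]
expected stop, lane, mouth px [array([316.5,  63.1]), array([316.5, 132.3]), array([316.6, 168.2])]
```

View pics/c5.png

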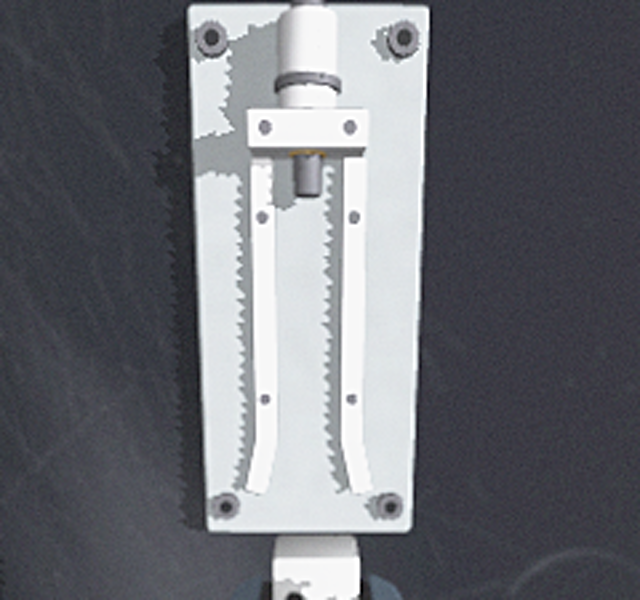

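```bash
python3 - <<'E'
from h import *
import pickle
st,c=pickle.load(open('pics/w5.pkl','rb'));d=np.load('pics/w5.npy');M=rot(st['orientation']);t=st['tool_pos']
W=lambda x,y,z:onz(c,200+x/2.6667-.3,y/2.6667-.3,z)
L=[W(273,200,15),W(276.5,400,15)];R_=[W(343,200,15),W(342.5,400,15)]
Lo=[W(251,200,15),W(255,400,15)];Ro=[W(366,200,15),W(364,400,15)]
print('width in',np.linalg.norm(L[0]-R_[0]),np.linalg.norm(L[1]-R_[1]),'out',np.linalg.norm(Lo[0]-Ro[0]),np.linalg.norm(Lo[1]-Ro[1]))
a=(L[0]+R_[0]+Lo[0]+Ro[0])/4;b=(L[1]+R_[1]+Lo[1]+Ro[1])/4;v=(a-b);h=np.arctan2(v[1],v[0]);u=v/np.linalg.norm(v);print('axis',a,b,'heading',h)
n=np.array([-u[1],u[0],0])
for nm,x,y in [('Lrail',264,300),('Rrail',353,300),('floor',308,300),('plateR',395,300),('stop',307,130),('blocktop',316,575),('bench',500,300)]:
    q=depthpt(c,200+x/2.6667,y/2.6667,d[int(y/2.6667),int(200+x/2.6667)]);print(nm,q.round(1))
S=[W(247,148,31),W(369,148,31)];S2=[W(247,108,31),W(369,108,31)];print('stop w',np.linalg.norm(S[0]-S[1]),'thick',np.linalg.norm(S[0]-S2[0]))
s=((S[0]+S[1])/2-a)@u; face=a+u*s; face[2]=10; print('face',face, 'lateral of stop ctr',((S[0]+S[1])/2-a)@n)
print('plunger tip',W(308,197,20), 'dist',(face-W(308,197,20))@u)
lane=face-65*u;print('lane',lane)
# held block: top-front corners; front-bottom
f=[W(272,562,t[2]+34),W(360,562,t[2]+34)];print('block front top in tool',[(M.T@(q-t)).round(1).tolist() for q in f])
f=[W(274,537,t[2]+14),W(358,537,t[2]+14)];print('block front bot in tool',[(M.T@(q-t)).round(1).tolist() for q in f])
# target: grip point 2.8 behind block centre
tt=lane-2.8*u; tt[2]=t[2]
print('todo to lane',(M.T@(tt-t)).round(1),'roll',-(h-np.pi/2-np.arctan2(M[1,0],M[0,0])))
E
```

```text
width in 25.008289864033095 25.23257834722524 out 41.08905917600801 41.67588790541809
axis [513.42015407 279.08396309  15.        ] [487.21046491 213.0569436   15.        ] heading 1.192918571048412
Lrail [485.5 253.   14.9]
Rrail [501.  241.4 300.1]
floor [500.6 247.    9.2]
plateR [530.9 234.8  10.7]
stop [520.6 296.9  30.6]
blocktop [479.8 187.6 139.8]
bench [570.  219.4  -0. ]
stop w 40.48113677235794 thick 12.066453387554319
face [518.542798   291.98884374  10.        ] lateral of stop ctr -0.15580899591779096
plunger tip [513.48464246 279.35188512  20.        ] dist 13.61161806657366
lane [494.56112714 231.57461145  10.        ]
block front top in tool [[-10.0, -24.0, -34.0], [10.1, -24.0, -34.0]]
block front bot in tool [[-10.6, -24.0, -14.0], [10.8, -24.0, -14.0]]
todo to lane [ -2.4 -64.1   0. ] roll -0.003735864685238899
```

```bash
python3 -m crank '[{"gripper":-1,"x":-0.001,"y":-0.025,"z":0.01,"roll":-0.004},{"gripper":-1,"x":-0.0024,"y":-0.055,"z":0.035,"roll":-0.004},{"gripper":-1,"x":-0.0024,"y":-0.064,"z":0.065,"roll":-0.004},{"gripper":-1,"x":-0.0024,"y":-0.064,"z":0.085,"roll":-0.004},{"gripper":-1,"x":-0.0024,"y":-0.064,"z":0.09,"roll":-0.004}]' 45
python3 -m crank '[{"gripper":-1,"x":0,"y":0,"z":0,"roll":0},{"gripper":-1,"x":0,"y":0,"z":0,"roll":0},{"gripper":-1,"x":0,"y":0,"z":0,"roll":0},{"gripper":-1,"x":0,"y":0,"z":0,"roll":0},{"gripper":-1,"x":0,"y":0,"z":0,"roll":0}]' 45
cat > j.py <<'E'
from h import *
st=status.read_state();M=rot(st['orientation']);t=st['tool_pos']
h=1.1929;u=np.array([np.cos(h),np.sin(h),0]);n=np.array([-u[1],u[0],0]);face=np.array([518.54,291.99,10])
r=t-face;F=st['force']
print('t',round(st['time_s'],2),'before face %.1f lateral(left+) %.1f z %.2f'%(-r@u,r@n,t[2]),'head err %.4f'%(np.arctan2(M[1,0],M[0,0])-(h-np.pi/2)),'F along %.1f lat %.1f z %.1f'%(F@u,F@n,F[2]),'open %.3f'%st['opening'],'tool y tilt',M[2].round(4))
E
python3 j.py; python3 - <<'E'
from h import *
p,d=grab_frame('wrist');cv2.imwrite('pics/w6.png',p);cv2.imwrite('pics/c6.png',cv2.resize(p[60:225,220:420],(720,594),interpolation=cv2.INTER_CUBIC))
E
```

```text
time_s: 8.0
tool_pos: [492.4, 228.6, 14.7]
orientation: [0.001, 0.982, -0.187, -0.001]
force: [-0.4, -1.0, -0.7]
opening: 0.214
time_s: 8.62
tool_pos: [493.5, 229.3, 16.0]
orientation: [-0.0, 0.982, -0.187, 0.0]
force: [0.2, -0.6, -1.3]
opening: 0.213
t 8.62 before face 67.5 lateral(left+) 0.2 z 16.03 head err 0.0010 F along -0.5 lat -0.4 z -1.3 open 0.213 tool y tilt [ 2.e-04 -2.e-04 -1.e+00]
```

View pics/c6.png

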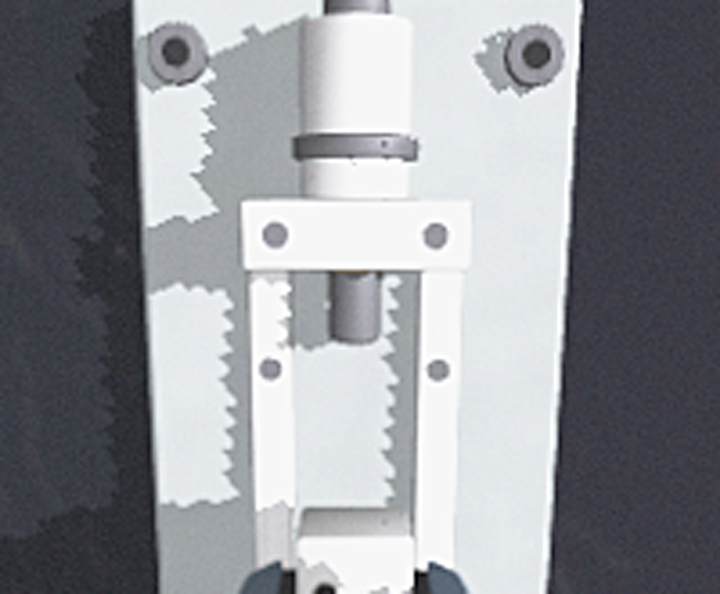

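```bash
python3 -m crank '[{"gripper":-1,"x":0,"y":0,"z":0.006,"roll":0},{"gripper":-1,"x":0,"y":0,"z":0.012,"roll":0},{"gripper":-1,"x":0,"y":0,"z":0.017,"roll":0},{"gripper":-1,"x":0,"y":0,"z":0.019,"roll":0},{"gripper":-1,"x":0,"y":0,"z":0.019,"roll":0}]' 45;python3 j.py
python3 -m crank '[{"gripper":-1,"x":0,"y":0,"z":0.0005,"roll":0},{"gripper":-1,"x":0,"y":0,"z":0.001,"roll":0},{"gripper":-1,"x":0,"y":0,"z":0.001,"roll":0},{"gripper":-1,"x":0,"y":0,"z":0.001,"roll":0},{"gripper":-1,"x":0,"y":0,"z":0.001,"roll":0}]' 45;python3 j.py
```

```text
time_s: 9.3
tool_pos: [493.3, 229.2, -3.3]
orientation: [0.0, 0.982, -0.187, -0.0]
force: [0.2, -0.3, -2.0]
opening: 0.214
t 9.3 before face 67.6 lateral(left+) 0.3 z -3.35 head err 0.0009 F along -0.2 lat -0.3 z -2.0 open 0.214 tool y tilt [-2.e-04  2.e-04 -1.e+00]
time_s: 9.93
tool_pos: [493.4, 229.3, -4.1]
orientation: [-0.0, 0.982, -0.187, 0.0]
force: [0.2, 0.0, 0.8]
opening: 0.213
t 9.93 before face 67.5 lateral(left+) 0.2 z -4.06 head err 0.0009 F along 0.1 lat -0.2 z 0.8 open 0.213 tool y tilt [ 1.e-04 -1.e-04 -1.e+00]
```

```bash
python3 -m crank '[{"gripper":-1,"x":0,"y":-0.006,"z":0.0003,"roll":0},{"gripper":-1,"x":0,"y":-0.013,"z":0.0003,"roll":0},{"gripper":-1,"x":0,"y":-0.020,"z":0.0003,"roll":0},{"gripper":-1,"x":0,"y":-0.026,"z":0.0003,"roll":0},{"gripper":-1,"x":0,"y":-0.026,"z":0.0003,"roll":0}]' 45;python3 j.py
python3 -m crank '[{"gripper":-1,"x":0,"y":-0.003,"z":0,"roll":0},{"gripper":-1,"x":0,"y":-0.006,"z":0,"roll":0},{"gripper":-1,"x":0,"y":-0.009,"z":0,"roll":0},{"gripper":-1,"x":0,"y":-0.012,"z":0,"roll":0},{"gripper":-1,"x":0,"y":-0.012,"z":0,"roll":0}]' 45;python3 j.py
```

```text
time_s: 10.55
tool_pos: [503.3, 253.8, -4.1]
orientation: [-0.0, 0.982, -0.187, 0.0]
force: [-2.1, -0.0, 6.3]
opening: 0.214
t 10.55 before face 41.1 lateral(left+) 0.1 z -4.07 head err 0.0010 F along -0.8 lat 2.0 z 6.3 open 0.214 tool y tilt [ 3.e-04 -3.e-04 -1.e+00]
time_s: 11.18
tool_pos: [507.1, 263.8, -4.1]
orientation: [0.001, 0.982, -0.187, -0.0]
force: [-3.3, -10.5, 13.1]
opening: 0.212
t 11.18 before face 30.4 lateral(left+) 0.3 z -4.10 head err 0.0012 F along -10.9 lat -0.8 z 13.1 open 0.212 tool y tilt [-5.0e-04  1.7e-03 -1.0e+00]
```

```bash
python3 -m crank '[{"gripper":-1,"x":0,"y":-0.001,"z":-0.0003,"roll":0},{"gripper":-1,"x":0,"y":-0.002,"z":-0.0003,"roll":0},{"gripper":-1,"x":0,"y":-0.003,"z":-0.0003,"roll":0},{"gripper":-1,"x":0,"y":-0.0035,"z":-0.0003,"roll":0},{"gripper":-1,"x":0,"y":-0.0035,"z":-0.0003,"roll":0}]' 45;python3 j.py
python3 -m crank '[{"gripper":-1,"x":0,"y":-0.0003,"z":0,"roll":0},{"gripper":-1,"x":0,"y":-0.0006,"z":0,"roll":0},{"gripper":-1,"x":0,"y":-0.001,"z":0,"roll":0},{"gripper":-1,"x":0,"y":-0.001,"z":0,"roll":0},{"gripper":-1,"x":0,"y":-0.001,"z":0,"roll":0}]' 45;python3 j.py
```

```text
time_s: 11.8
tool_pos: [508.2, 266.8, -4.1]
orientation: [0.001, 0.982, -0.187, -0.0]
force: [-1.0, -12.3, 9.5]
opening: 0.216
t 11.8 before face 27.2 lateral(left+) 0.3 z -4.06 head err 0.0012 F along -11.8 lat -3.6 z 9.5 open 0.216 tool y tilt [-6.e-04  2.e-03 -1.e+00]
time_s: 12.42
tool_pos: [508.6, 267.7, -4.1]
orientation: [0.001, 0.982, -0.187, -0.001]
force: [-1.4, -12.7, 9.2]
opening: 0.214
t 12.43 before face 26.3 lateral(left+) 0.3 z -4.06 head err 0.0011 F along -12.3 lat -3.3 z 9.2 open 0.214 tool y tilt [-7.0e-04  2.1e-03 -1.0e+00]
```

```bash
python3 -m crank '[{"gripper":-1,"x":0,"y":-0.0003,"z":0,"roll":0},{"gripper":-1,"x":0,"y":-0.0006,"z":0,"roll":0},{"gripper":-1,"x":0,"y":-0.001,"z":0,"roll":0},{"gripper":-1,"x":0,"y":-0.001,"z":0,"roll":0},{"gripper":-1,"x":0,"y":-0.001,"z":0,"roll":0}]' 45;python3 j.py
```

```text
time_s: 13.05
tool_pos: [508.9, 268.6, -4.1]
orientation: [0.001, 0.982, -0.187, -0.001]
force: [-1.8, -13.7, 10.4]
opening: 0.212
t 13.05 before face 25.3 lateral(left+) 0.3 z -4.07 head err 0.0011 F along -13.4 lat -3.4 z 10.4 open 0.212 tool y tilt [-7.0e-04  2.1e-03 -1.0e+00]
```

```bash
python3 -m crank '[{"gripper":-1,"x":0,"y":-0.0002,"z":0,"roll":0},{"gripper":-1,"x":0,"y":-0.0005,"z":0,"roll":0},{"gripper":-1,"x":0,"y":-0.0005,"z":0,"roll":0},{"gripper":-1,"x":0,"y":-0.0005,"z":0,"roll":0},{"gripper":-1,"x":0,"y":-0.0005,"z":0,"roll":0}]' 45;python3 j.py
```

```text
time_s: 13.68
tool_pos: [509.0, 269.0, -4.1]
orientation: [0.001, 0.982, -0.187, -0.001]
force: [-2.3, -13.8, 10.5]
opening: 0.215
t 13.68 before face 24.9 lateral(left+) 0.3 z -4.08 head err 0.0011 F along -13.6 lat -3.0 z 10.5 open 0.215 tool y tilt [-7.0e-04  2.3e-03 -1.0e+00]
```

```bash
python3 -m crank '[{"gripper":-1,"x":0,"y":-0.0003,"z":0,"roll":0},{"gripper":-1,"x":0,"y":-0.0007,"z":0,"roll":0},{"gripper":-1,"x":0,"y":-0.0007,"z":0,"roll":0},{"gripper":-1,"x":0,"y":-0.0007,"z":0,"roll":0},{"gripper":-1,"x":0,"y":-0.0007,"z":0,"roll":0}]' 45;python3 j.py
```

```text
time_s: 14.3
tool_pos: [509.3, 269.5, -4.1]
orientation: [0.001, 0.982, -0.187, -0.001]
force: [-1.8, -14.7, 10.5]
opening: 0.216
t 14.3 before face 24.3 lateral(left+) 0.3 z -4.07 head err 0.0011 F along -14.3 lat -3.8 z 10.5 open 0.216 tool y tilt [-8.0e-04  2.5e-03 -1.0e+00]
```

```bash
python3 -m crank '[{"gripper":-1,"x":0,"y":-0.0003,"z":0,"roll":0},{"gripper":-1,"x":0,"y":-0.0007,"z":0,"roll":0},{"gripper":-1,"x":0,"y":-0.0007,"z":0,"roll":0},{"gripper":-1,"x":0,"y":-0.0007,"z":0,"roll":0},{"gripper":-1,"x":0,"y":-0.0007,"z":0,"roll":0}]' 45;python3 j.py; python3 - <<'E'
from h import *
p,d=grab_frame('wrist');cv2.imwrite('pics/w7.png',p);cv2.imwrite('pics/c7.png',cv2.resize(p[130:230,260:380],(720,600),interpolation=cv2.INTER_CUBIC))
E
```

```text
time_s: 14.92
tool_pos: [509.2, 269.5, -4.1]
orientation: [0.002, 0.982, -0.187, -0.001]
force: [-3.1, -21.1, 15.0]
opening: 0.215
t 14.93 before face 24.3 lateral(left+) 0.4 z -4.09 head err 0.0013 F along -20.7 lat -4.9 z 15.0 open 0.215 tool y tilt [-0.0012  0.0037 -1.    ]
```

View pics/c7.png

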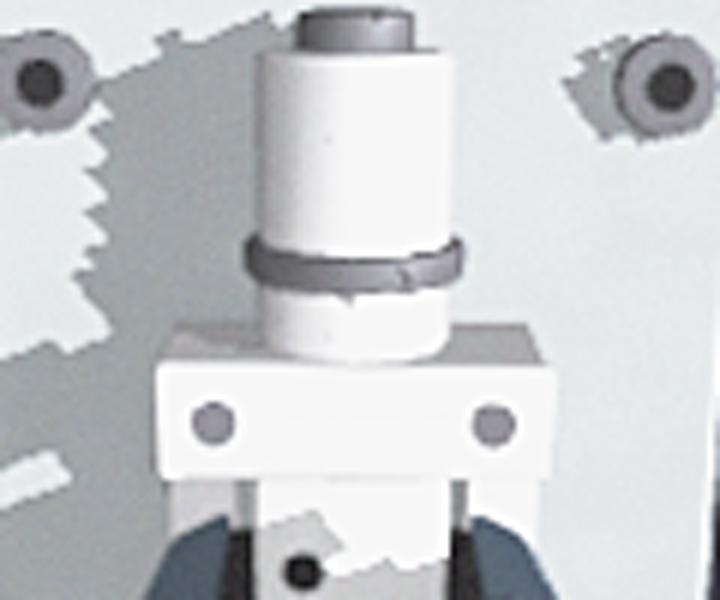

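```bash
python3 -m crank '[{"gripper":-1,"x":0,"y":-0.0003,"z":-0.0002,"roll":0},{"gripper":-1,"x":0,"y":-0.0006,"z":-0.0002,"roll":0},{"gripper":-1,"x":0,"y":-0.0006,"z":-0.0002,"roll":0},{"gripper":-1,"x":0,"y":-0.0006,"z":-0.0002,"roll":0},{"gripper":-1,"x":0,"y":-0.0006,"z":-0.0002,"roll":0}]' 45;python3 j.py
python3 -m crank '[{"gripper":-1,"x":0,"y":0,"z":0,"roll":0},{"gripper":-1,"x":0,"y":0,"z":0,"roll":0},{"gripper":-1,"x":0,"y":0,"z":0,"roll":0},{"gripper":-1,"x":0,"y":0,"z":0,"roll":0},{"gripper":-1,"x":0,"y":0,"z":0,"roll":0}]' 45;python3 j.py
```

```text
time_s: 15.6
tool_pos: [509.2, 269.6, -4.1]
orientation: [0.002, 0.982, -0.187, -0.001]
force: [-1.8, -26.2, 14.5]
opening: 0.216
t 15.6 before face 24.3 lateral(left+) 0.4 z -4.07 head err 0.0014 F along -25.0 lat -8.0 z 14.5 open 0.216 tool y tilt [-0.0015  0.0046 -1.    ]
time_s: 16.23
tool_pos: [509.2, 269.6, -4.1]
orientation: [0.002, 0.982, -0.187, -0.001]
force: [-2.4, -25.0, 13.9]
opening: 0.213
t 16.23 before face 24.3 lateral(left+) 0.4 z -4.08 head err 0.0014 F along -24.1 lat -7.0 z 13.9 open 0.213 tool y tilt [-0.0015  0.0046 -1.    ]
```

Steady at about 24 N, the position no longer changes, and the block is flush with the stop. Handing in.

```bash
python3 -c "
from workcell import env
print(env.close_job())"; python3 j.py
```

```text
the job is handed in; nothing more can be done
None
the job is handed in; nothing more can be done
```

The steel block was laid flat in the channel and slid against the plunger onto the hard stop. I handed the job in at about 16 s with the gripper still holding it there; no verdict was reported.

**Last checks**
- **At the stop:** a 0.7 mm step and then a 0.6 mm step no longer moved the tool, which stayed 24.3 mm before the stop's face. The push rose from 14 N to 24–25 N and held steady.
- **Picture:** the close-up, taken at a push of about 21 N, shows the block flush against the stop's face with the plunger fully in.
- **Grip:** the opening stayed at 0.213–0.216, which matches a 20 mm block. The gripper was commanded to 45 N throughout.

**What did not agree**
- **Finger length:** the fingers really end about 23 mm behind the reported TCP. The first grasp closed on air above the block without touching it, and the second, lower one held.
- **Side and down forces:** at the end there was also about 14 N of support from below and 7 N sideways. The tool was tilted about 0.005 rad, so part of the push is friction and the plunger's 6.6 N rather than the stop itself.
- **Bystanders:** I carried the block well above the other blocks and the weights. I did not take a last picture of them.

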